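Find the full wire spool by its weight

TASK

Three identical closed kraft boxes lean in the wooden display rack: one holds a full spool of brass wire, the other two only an empty plastic core. Find out by weight which box is full, and set that one down gently in the green tray, letting go only when it stands upright on the tray's floor. Leave the other two boxes seated in their own pockets as they were, and do not disturb the pliers, the bowl of beads or the jar.

Things in the scene. Friction and masses are not known exactly. Their poses are not given: they have to be found in the camera images.
- rack: dark wooden display rack, fixed, 186 mm long (its y), base 85 mm deep (its x); origin at the centre of its underside, z up. Three pockets in a row at y = +60 (a), 0 (b), -60 mm (c) lean 25 degrees about y: their axes point up and towards the rack's -x (the robot's side)
- pocket_floor (a point): middle of the floor of the rack's middle pocket, 32 mm above the table. A pocket is 54 mm (leaning x) by 54 mm (y); front and back walls rise 28 mm along the pocket axis, the 6 mm dividers at its sides 62 mm: a box can be pinched only on its front and back faces, above those walls, the tool leaning with the pocket
- box_a: closed kraft box, 46 x 46 mm, 75 mm tall, same outside as the other two; origin at the centre of its underside, z along its height to the lid (leaning 25 degrees at the start), x and y square to its sides. Box a starts in the left (+y) pocket. It weighs 0.34 to 0.45 kg with the full spool, about 0.1 kg with an empty core; the contents are hidden
- box_b: closed kraft box, 46 x 46 mm, 75 mm tall, same outside as the other two; origin at the centre of its underside, z along its height to the lid (leaning 25 degrees at the start), x and y square to its sides. Box b starts in the middle pocket. It weighs 0.34 to 0.45 kg with the full spool, about 0.1 kg with an empty core; the contents are hidden
- box_c: closed kraft box, 46 x 46 mm, 75 mm tall, same outside as the other two; origin at the centre of its underside, z along its height to the lid (leaning 25 degrees at the start), x and y square to its sides. Box c starts in the right (-y) pocket. It weighs 0.34 to 0.45 kg with the full spool, about 0.1 kg with an empty core; the contents are hidden
- tray: square green tray, fixed, 130 x 130 mm outside, 6 mm walls, rim 14 mm above the table, floor about 6 mm above the table; origin at the centre of its underside, z up
- pliers: orange-handled pliers lying flat, 130 mm long, 14 mm high, bystander; origin on the table near the joint, jaws along its x
- bowl: bowl filled with beads, 86 mm across, about 39 mm high, bystander; origin at the centre of its underside
- jar: small amber jar, 44 mm across, 55 mm high, bystander; origin at the centre of its underside
Mind the look-alikes: they are no part of the job. Leave any blue, red or turquoise look-alike of the box_a alone.

How it is judged:
By the outcome, as a careful person would: the job done as asked, in the order asked, and still so for the second after the job is handed in, with the robot touching nothing.
It also fails if it takes over 61 s, if anything falls off the work surface, if the arm or the gripper's body presses on something with over 40 N, if the wrist force passes 120 N, or if a joint passes its speed limit or range.

ROBOT

A 6-joint arm with a two-finger parallel gripper is mounted at the origin on the work surface. World frame = base frame: x ahead of the robot, y to its left, z up, the work surface at z = 0. Lengths are in m, angles in degrees, forces in N, time in s.
With the tool pointing down it reaches from about 0.375 to 0.9 m from the base axis. Payload 3.1 kg.
Tool frame: the origin (TCP) lies between the finger pads; the fingertips stand 11 mm ahead of it and the grasp point (between the pads) lies 8 mm behind it; z points along the fingers, y is the line along which they close (so a half turn about z gives the same grasp; the last joint's range is limited). The gripper opens to 87 mm and grips with 3 to 60 N. Pads are 19 mm wide; open, the fingers measure 117 mm over their backs; the gripper's body (75 mm by 190 mm) begins 51 mm behind the grasp point.
Start: joints at [-81.446, 30.224, 82.088, -0, 67.689, -10.227], TCP at [0.201, -0.592, 0.234] pointing down, gripper open.
Joint ranges: [-176.69, 176.69], [-43.24, 126.21], [12.49, 139.97], [-82, 262], [0, 151.66], [-163.58, 163.58]. Speed limits (degrees/s): [159.86, 159.86, 180, 180, 180, 180].

INTERFACE

Orientations are given as a 3x3 rotation matrix whose columns are the frame's x, y, z axes.
In Python, from rig import bot, viewer, workorder, models gives the robot as it stands.
- The arm moves only by the shell command python3 -m jog 'ROWS'. ROWS is JSON, a list of rows, each a list of 7 numbers: the opening, from 0 (shut) to 1 (fully open), then the shift along the tool's x, y, z in m, then the turn, a rotation vector about the tool's x, y, z in degrees. In form: [[claw, x, y, z, ax, ay, az], ...]. A call has 1 to 20 rows; each row is the pose to reach, as a shift and turn from the pose commanded when the call began, along the tool's axes at that moment; what a row does not reach only later rows make up. A row lasts 1/8 s, in which the tool goes at most 62.5 mm and 10.7 degrees, less where a joint would pass 70% of its speed; a pose out of reach is approached as far as the arm can. A call with a gripper value outside its range is refused whole. The fingers move at their own pace and stop on an object; the grip force is fixed at half the most. Time passes only in rows, so rows that repeat a pose let the fingers close. It gives the time, the measured TCP pose, the force, the opening and the grip force at its end, in the units of the state.
- bot.read_state(): the state, without advancing time (a new reading comes with each control period).
- viewer.capture(name): name is "side" or "top" or "wrist"; returns (picture, depth): 480x640x3 uint8, blue, green, red; 480x640 float32, m along the optical axis (not along the pixel's ray), 0 where there is no reading.
- viewer.camera_info(name): a dict with "fx", "fy", "cx", "cy" (pixels), "world_to_cam" (4x4, takes a point from world to camera coordinates). Camera axes: x right, y down, z forward; pixel columns grow to the right and rows downward; lengths in m; the calibration is good to about 2 mm. A picture is of the moment at which its call begins: read the wrist's pose just before it. camera_info takes no time and is no camera call; for the wrist camera it gives the pose at the moment of the call.
- workorder.hand_in(): hands the job in; it is judged then, once.
Trained networks look in the newest picture that a camera, given by its name, has taken for a name from the list of things; names that differ only in an ending like _2 or _b are one class to them, and where a whole thing is asked for, a point or a joint stands for the part that bears it (a point fixed in the world has none). Each returns a list of dicts, best first, with "p" (0 to 1); they miss things now and then, are a little off and sometimes report something else, mostly with a low value. They report only what shows in the picture. A call takes as long as a camera call. They do not tell look-alikes from the thing itself.
- models.outline_of(camera, thing): "mask" (480x640 bool, what is visible of it).
- models.tip_of(camera, thing): "xyz" ([x, y, z] in m, in world coordinates, good to about 4 mm: a listed point, or the origin of a listed thing).
The state is a dict: "time_s": time; "joint_positions": joint angles; "qvel": joint speeds; "tau": joint torques, N m; "position": TCP position; "tcp_rot": TCP orientation; "force": force on the tool from outside, world axes, zero at the start; "moment": the same for the moment, N m; "opening": opening from 0.0 (shut) to 1.0 (fully open); "grasp_force": force on a finger pad.
Only numpy, scipy, OpenCV 4.12 (cv2) and the standard library are available. Lean on these libraries where they do the work, as an engineer would, in place of code of your own. Each camera call takes 0.05 s, during which the arm holds its last target. There are 200 camera calls.

## Working session

There is one attempt and no reset: what is moved stays moved. The work goes in short steps, Python scripts to look and compute and a shell command to move; the robot and the scene stay as the last step left them, time stands still between calls to the robot, and variables do not carry over. Pictures are saved under pics/ and viewed, at most 10 in all, crops included, and the job is handed in when it is done.

```bash
mkdir -p pics; ls
python3 - <<'E'
from rig import bot, viewer, workorder, models
import cv2
for c in ("top","side"):
    im,d=viewer.capture(c); cv2.imwrite(f"pics/{c}0.png",im)
    for t in ("rack","pocket_floor","box_a","tray","pliers","bowl","jar"):
        print(c,t,[(round(r["p"],2),[round(float(v),3) for v in r["xyz"]]) for r in models.tip_of(c,t)][:5])
s=bot.read_state(); print(s)
E
```

```text
pics
top rack [(0.72, [0.628, -0.134, -0.003])]
top pocket_floor [(0.62, [0.628, -0.13, 0.034])]
top box_a [(0.84, [0.421, -0.247, 0.026]), (0.81, [0.786, -0.283, 0.022]), (0.8, [0.61, -0.189, 0.027]), (0.75, [0.774, 0.068, 0.024]), (0.65, [0.675, -0.316, 0.02])]
top tray [(0.94, [0.613, 0.172, -0.001]), (0.66, [0.628, -0.133, 0.033])]
top pliers [(0.68, [0.444, -0.056, 0.003])]
top bowl [(0.76, [0.801, -0.115, 0.002]), (0.55, [0.621, -0.132, 0.031])]
top jar [(0.62, [0.784, 0.146, 0.002])]
side rack [(0.65, [0.625, -0.132, -0.004]), (0.62, [0.625, -0.133, 0.033])]
side pocket_floor [(0.9, [0.626, -0.131, 0.035])]
side box_a [(0.81, [0.628, -0.131, 0.032]), (0.74, [0.774, 0.07, 0.02]), (0.71, [0.61, -0.19, 0.034]), (0.7, [0.678, -0.313, 0.024]), (0.69, [0.641, -0.073, 0.031])]
side tray [(0.57, [0.611, 0.169, -0.005])]
side pliers [(0.94, [0.44, -0.052, -0.004])]
side bowl [(0.86, [0.804, -0.114, -0.001])]
side jar [(0.8, [0.78, 0.147, 0.002])]
{'time_s': 0.8, 'joint_positions': array([-8.14463091e+01,  3.02220223e+01,  8.20866060e+01,  1.85161861e-03,
        6.76892217e+01, -1.02267150e+01]), 'qvel': array([ 0.04378022,  0.07897208, -0.00489773, -0.00799105,  0.03332901,
        0.08064833]), 'tau': array([ 7.11763223e-04, -4.39943862e+01, -1.76977354e+01,  6.34258334e-02,
        5.02401427e-02, -4.94953454e-06]), 'position': array([ 0.20125458, -0.5917002 ,  0.2335704 ]), 'tcp_rot': array([[ 9.46763363e-01,  3.21930324e-01,  3.51464154e-05],
       [ 3.21930325e-01, -9.46763363e-01, -3.26614021e-05],
       [ 2.27606426e-05,  4.22373158e-05, -9.99999999e-01]]), 'force': array([-0.38892147,  0.32233053, -0.10586975]), 'moment': array([-0.05598027,  0.02842018, -0.0262941 ]), 'grasp_force': 0.0, 'opening': 0.9974055303322689}
```

View pics/top0.png

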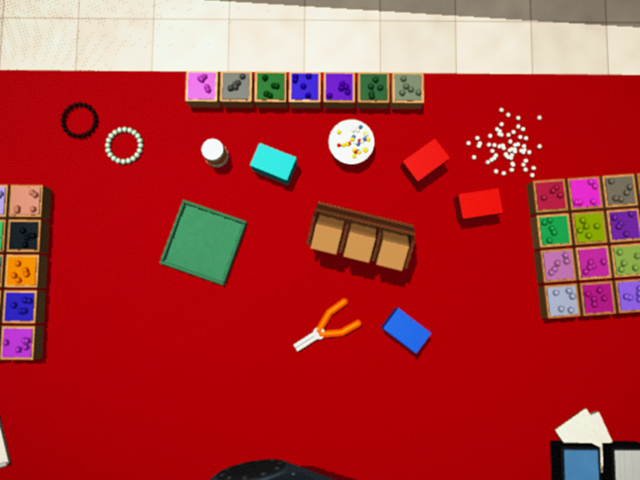

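View pics/side0.png

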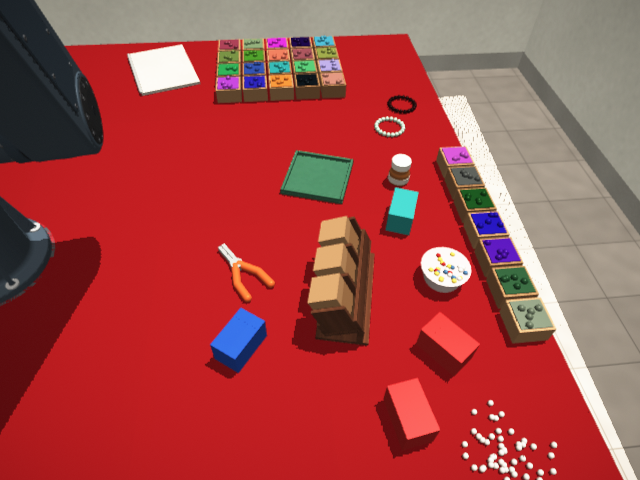

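The top view shows kraft boxes at a (327,234), b (361,241) and c (396,251) in the rack. The look-alikes are blue (407,331), red (426,160) and (480,204), and turquoise (273,163). Only the three kraft ones in the rack fit, so I'll confirm them in a crop and measure their lids by depth.

```bash
cat > h.py <<'E'
import numpy as np
def cloud(info,d,mask):
    v,u=np.nonzero(mask&(d>0)); z=d[v,u]
    P=np.c_[(u-info["cx"])/info["fx"]*z,(v-info["cy"])/info["fy"]*z,z]
    T=np.linalg.inv(info["world_to_cam"]); return P@T[:3,:3].T+T[:3,3],u,v
def plane(P,tol=.003,n=300):
    r=np.random.default_rng(0);best=None
    for _ in range(n):
        q=P[r.choice(len(P),3,False)];m=np.cross(q[1]-q[0],q[2]-q[0])
        if np.linalg.norm(m)<1e-9: continue
        m/=np.linalg.norm(m);k=abs((P-q[0])@m)<tol
        if best is None or k.sum()>best.sum(): best=k
    c=P[best].mean(0);m=np.linalg.svd(P[best]-c,full_matrices=False)[2][2]
    return c,m*np.sign(m[2]),best
E
python3 - <<'E'
from rig import viewer,models
import cv2,numpy as np
from h import *
for c in ("top","side"):
    im,d=viewer.capture(c); I=viewer.camera_info(c)
    x=im[190:290,290:430] if c=="top" else im[205:350,290:390]
    if c=="top": cv2.imwrite("pics/crop_rack.png",cv2.resize(x,None,fx=4,fy=4,interpolation=cv2.INTER_CUBIC))
    hsv=cv2.cvtColor(im,cv2.COLOR_BGR2HSV)
    for r in models.outline_of(c,"box_a"):
        m=r["mask"]; P,u,v=cloud(I,d,m)
        col=np.median(im[m],0)
        if not(col[2]>120 and col[1]>70 and col[0]>30 and col[2]<230): print("skip",u.mean(),v.mean(),col);continue
        q,n,k=plane(P); w=P[k]
        rect=cv2.minAreaRect((w[:,:2]*1000).astype(np.float32))
        print(c,round(r["p"],2),(u.mean().round(),v.mean().round()),k.sum(),len(P),"c",q.round(4),"n",n.round(3),"rect",np.round(rect[0]),np.round(rect[1]),round(rect[2],1))
    for r in models.outline_of(c,"tray")[:1]:
        P,u,v=cloud(I,d,r["mask"]); k=P[:,2]<.03;print("tray",P[k].mean(0),np.round(P[k].min(0),3),np.round(P[k].max(0),3),cv2.minAreaRect((P[k,:2]*1000).astype(np.float32)))
        Q=P[k];print(np.percentile(Q[:,2],[10,50,90]))
E
```

```text
skip 274.3198948290973 163.85626643295356 [228. 235.  54.]
top 0.93 (np.float64(360.0), np.float64(241.0)) 589 922 c [ 0.5951 -0.1222  0.0998] n [-0.414  0.1    0.905] rect [ 595. -122.] [46. 43.] 76.6
skip 424.11605584642234 162.21378708551484 [ 24.  30. 242.]
top 0.73 (np.float64(393.0), np.float64(250.0)) 619 993 c [ 0.5802 -0.1808  0.0995] n [-0.408  0.106  0.907] rect [ 580. -181.] [47. 44.] 77.1
top 0.65 (np.float64(327.0), np.float64(233.0)) 620 953 c [ 0.6085 -0.0649  0.0995] n [-0.41   0.1    0.906] rect [609. -65.] [46. 44.] 76.2
skip 478.14342313787637 205.03882725832014 [ 16.  21. 238.]
skip 405.6569075937786 329.7767612076853 [231. 108.  37.]
tray [0.60940894 0.16972836 0.00864252] [ 0.53   0.088 -0.002] [0.689 0.249 0.021] ((611.5214233398438, 171.59310913085938), (135.9177703857422, 131.33029174804688), 71.66947174072266)
[0.00497213 0.00793892 0.0143742 ]
side 0.97 (np.float64(335.0), np.float64(262.0)) 677 1142 c [ 0.5952 -0.1254  0.0983] n [-0.409  0.088  0.908] rect [ 594. -129.] [62. 44.] 76.7
skip 446.80044345898006 343.7521064301552 [ 72.  76. 251.]
skip 410.47131782945735 414.07713178294574 [ 89.  94. 252.]
side 0.9 (np.float64(338.0), np.float64(233.0)) 592 1005 c [ 0.6094 -0.0676  0.0982] n [-0.402  0.078  0.912] rect [608. -71.] [62. 45.] 75.0
side 0.76 (np.float64(330.0), np.float64(293.0)) 770 1303 c [ 0.5813 -0.1834  0.0984] n [-0.411  0.084  0.908] rect [ 582. -182.] [48. 44.] 77.3
skip 238.89435600578872 339.9030390738061 [235. 116.  56.]
skip 402.0195895522388 211.09141791044777 [212. 222.  76.]
skip 243.25581395348837 271.8405315614618 [ 66.  135.5 239.5]
skip 445.065668202765 269.6445852534562 [245. 250. 253.]
tray [0.61001342 0.16557546 0.00653124] [ 0.531  0.085 -0.003] [0.694 0.264 0.017] ((611.10498046875, 176.9620361328125), (150.3189697265625, 137.15203857421875), 70.6856918334961)
[0.00348611 0.00563963 0.01256765]
```

View pics/crop_rack.png

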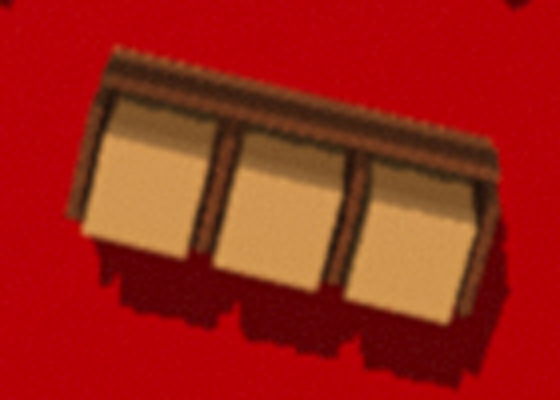

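The crop confirms three kraft boxes in the rack. Lid centres are a (.609,-.065), b (.595,-.123) and c (.580,-.181), all at z≈.099, with a rack yaw of -13.8°. The normals match a 25° lean and the spacing is 59.5 mm. Next I'll work out the first move, to above c.

```bash
cat >> h.py <<'E'
from scipy.spatial.transform import Rotation as Ro
psi=np.radians(-13.8);l=np.radians(25)
xr=np.array([np.cos(psi),np.sin(psi),0]);Z=np.array([0,0,1.])
U=np.cos(l)*Z-np.sin(l)*xr; E_=np.cos(l)*xr+np.sin(l)*Z
R=np.c_[np.cross(E_,-U),E_,-U]; R0=np.c_[np.cross(xr,-Z),xr,-Z]
LID=dict(a=np.array([.6088,-.0655,.0992]),b=np.array([.595,-.123,.0992]),c=np.array([.5803,-.1815,.0992]))
def rel(s,p,Rt):
    Rs=s["tcp_rot"]; return np.round(1000*Rs.T@(p-s["position"]),1),np.round(Ro.from_matrix(Rs.T@Rt).as_rotvec(degrees=True),2)
def st(s): print("t",round(s["time_s"],2),"p",s["position"].round(4),"F",s["force"].round(2),"M",s["moment"].round(3),"op",round(s["opening"],3),"g",round(s["grasp_force"],1),"q",s["joint_positions"].round(1))
E
python3 - <<'E'
from rig import bot
from h import *
s=bot.read_state()
for k in LID: print(k,rel(s,LID[k]+.04*U,R), (LID[k]+.04*U).round(3))
print(R.round(3))
E
```

```text
a (array([ 541. , -376. ,   98.1]), array([-22.86,  12.52, -56.47])) [ 0.592 -0.061  0.135]
b (array([ 509.4, -326. ,   98.1]), array([-22.86,  12.52, -56.47])) [ 0.579 -0.119  0.135]
c (array([ 476.7, -275.4,   98.1]), array([-22.86,  12.52, -56.47])) [ 0.564 -0.177  0.135]
[[ 0.239  0.88   0.41 ]
 [ 0.971 -0.216 -0.101]
 [ 0.     0.423 -0.906]]
```

```bash
python3 -m jog '[[1,0.12,-0.07,0,-6,3,-14],[1,0.24,-0.14,0,-12,6,-28],[1,0.36,-0.21,0.02,-18,9,-42],[1,0.4767,-0.2754,0.04,-22.86,12.52,-56.47],[1,0.4767,-0.2754,0.04,-22.86,12.52,-56.47],[1,0.4767,-0.2754,0.04,-22.86,12.52,-56.47],[1,0.4767,-0.2754,0.04,-22.86,12.52,-56.47],[1,0.4767,-0.2754,0.06,-22.86,12.52,-56.47],[1,0.4767,-0.2754,0.0981,-22.86,12.52,-56.47],[1,0.4767,-0.2754,0.0981,-22.86,12.52,-56.47],[1,0.4767,-0.2754,0.0981,-22.86,12.52,-56.47],[1,0.4767,-0.2754,0.0981,-22.86,12.52,-56.47]]'
python3 - <<'E'
from rig import bot,viewer
from h import *
import cv2
s=bot.read_state();st(s);print(rel(s,LID['c']-.027*U,R))
im,d=viewer.capture("side");cv2.imwrite("pics/pre_c.png",im[130:430,200:560])
E
```

```text
time_s: 2.6
position: [0.564, -0.1792, 0.1367]
tcp_rot: [[0.24, 0.879, 0.412], [0.971, -0.217, -0.103], [-0.001, 0.425, -0.905]]
force: [0.0, -0.3, -1.2]
opening: 1.001
grasp_force: 0.0
t 2.6 p [ 0.564  -0.1792  0.1367] F [ 0.04 -0.31 -1.19] M [0.072 0.212 0.014] op 1.001 g 0.0 q [-32.3  30.5 110.9  28.2  16.4 -44. ]
(array([ 1.8, -1.2, 67.9]), array([ 0.13,  0.1 , -0.08]))
```

View pics/pre_c.png

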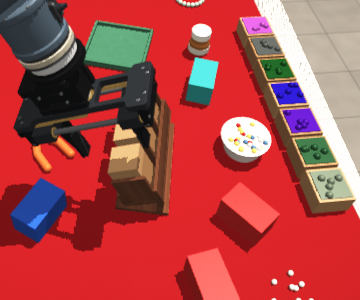

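The side picture shows the open gripper leaning with the rack above box c (crop pixel ~125,150), clear of everything else. Descending.

```bash
python3 -m jog '[[1,0,0,0.02,0,0,0],[1,0,0,0.04,0,0,0],[1,0,0,0.055,0,0,0],[1,0,0,0.067,0,0,0],[1,0,0,0.067,0,0,0],[1,0,0,0.067,0,0,0]]'
python3 - <<'E'
from rig import bot
from h import *
s=bot.read_state();st(s);print(rel(s,LID['c']-.027*U,R))
E
```

```text
time_s: 3.4
position: [0.5913, -0.1853, 0.0758]
tcp_rot: [[0.24, 0.879, 0.411], [0.971, -0.217, -0.102], [-0.0, 0.424, -0.906]]
force: [-0.6, 0.8, 0.4]
opening: 1.0
grasp_force: 0.0
t 3.4 p [ 0.5913 -0.1853  0.0758] F [-0.61  0.84  0.39] M [ 0.035  0.18  -0.048] op 1.0 g 0.0 q [-31.2  38.6 108.7  40.2  11.2 -55.5]
(array([ 1. , -0.6,  0.9]), array([ 0.08,  0.06, -0.06]))
```

```bash
python3 -m jog '[[0.3,0,0,0,0,0,0],[0.3,0,0,0,0,0,0],[0.3,0,0,0,0,0,0],[0.3,0,0,0,0,0,0],[0.3,0,0,0,0,0,0],[0.3,0,0,0,0,0,0]]';  python3 -m jog '[[0.3,0,0,-0.005,0,0,0],[0.3,0,0,-0.01,0,0,0],[0.3,0,0,-0.015,0,0,0],[0.3,0,0,-0.015,0,0,0],[0.3,0,0,-0.015,0,0,0],[0.3,0,0,-0.015,0,0,0]]'; python3 -m jog '[[0.3,0,0,0,0,0,0]]';python3 -m jog '[[0.3,0,0,0,0,0,0]]';python3 -c "
from rig import bot
from h import *
st(bot.read_state())"
```

```text
time_s: 4.15
position: [0.5912, -0.184, 0.0746]
tcp_rot: [[0.238, 0.88, 0.41], [0.971, -0.216, -0.1], [0.0, 0.422, -0.906]]
force: [-0.4, 0.1, 0.7]
opening: 0.53
grasp_force: 30.0
time_s: 4.9
position: [0.585, -0.1825, 0.0881]
tcp_rot: [[0.238, 0.88, 0.41], [0.971, -0.216, -0.1], [0.0, 0.422, -0.907]]
force: [-0.7, -1.1, -4.2]
opening: 0.525
grasp_force: 30.0
time_s: 5.03
position: [0.5851, -0.1826, 0.0881]
tcp_rot: [[0.239, 0.88, 0.41], [0.971, -0.216, -0.1], [0.0, 0.422, -0.907]]
force: [0.7, -0.8, -3.9]
opening: 0.525
grasp_force: 30.0
time_s: 5.15
position: [0.5852, -0.1827, 0.0882]
tcp_rot: [[0.239, 0.88, 0.41], [0.971, -0.216, -0.101], [0.0, 0.422, -0.906]]
force: [-0.1, 0.2, -4.1]
opening: 0.527
grasp_force: 30.0
t 5.15 p [ 0.5852 -0.1827  0.0882] F [-0.15  0.22 -4.12] M [0.119 0.52  0.011] op 0.527 g 30.0 q [-31.4  36.9 109.3  37.1  12.2 -52.4]
```

4.1 N on the lift, with no side load, is about 0.4 kg, which suggests the full box. I'll check again in free air, so withdraw along the pocket axis.

```bash
python3 -m jog '[[0.3,0,0,-0.01,0,0,0],[0.3,0,0,-0.025,0,0,0],[0.3,0,0,-0.04,0,0,0],[0.3,0,0,-0.06,0,0,0],[0.3,0,0,-0.08,0,0,0],[0.3,0,0,-0.09,0,0,0],[0.3,0,0,-0.09,0,0,0],[0.3,0,0,-0.09,0,0,0],[0.3,0,0,-0.09,0,0,0],[0.3,0,0,-0.09,0,0,0]]'; python3 -m jog '[[0.3,0,0,0,0,0,0]]';python3 -c "
from rig import bot
from h import *
s=bot.read_state();st(s)
for z in (.25,.075,.054): print(rel(s,np.array([.611,.171,z]),R0))
print(rel(s,np.array([.56,-.1,.25]),R))"
```

```text
time_s: 6.4
position: [0.5482, -0.1736, 0.1693]
tcp_rot: [[0.239, 0.88, 0.41], [0.971, -0.216, -0.1], [0.0, 0.422, -0.907]]
force: [0.2, -0.5, -4.7]
opening: 0.525
grasp_force: 30.0
time_s: 6.52
position: [0.5483, -0.1736, 0.1695]
tcp_rot: [[0.239, 0.88, 0.41], [0.971, -0.216, -0.1], [0.0, 0.422, -0.907]]
force: [0.3, 0.1, -3.7]
opening: 0.521
grasp_force: 30.0
t 6.53 p [ 0.5483 -0.1736  0.1695] F [ 0.26  0.15 -3.71] M [ 0.113  0.442 -0.037] op 0.521 g 30.0 q [-32.9  26.  111.6  23.6  20.2 -39.7]
(array([349.6,  14.6, -81.9]), array([ 2.497e+01, -1.000e-02, -0.000e+00]))
(array([349.6, -59.2,  76.8]), array([ 2.497e+01, -1.000e-02, -0.000e+00]))
(array([349.6, -68.1,  95.8]), array([ 2.497e+01, -1.000e-02, -0.000e+00]))
(array([ 74.3,  28.4, -75.5]), array([-0.03, -0.01, -0.01]))
```

It still reads about 4 N in free air, against about 0 before the grasp in the same pose, so box c is full. Carrying it to the tray.

```bash
python3 -m jog '[[0.3,0.01,0.015,-0.035,0,0,0],[0.3,0.03,0.03,-0.075,0,0,0],[0.3,0.075,0.028,-0.08,5,0,0],[0.3,0.12,0.026,-0.082,10,0,0],[0.3,0.165,0.023,-0.082,15,0,0],[0.3,0.21,0.02,-0.082,20,0,0],[0.3,0.255,0.018,-0.082,24,0,0],[0.3,0.30,0.0165,-0.082,25,0,0],[0.3,0.335,0.015,-0.082,25,0,0],[0.3,0.3496,0.0146,-0.0819,25,0,0],[0.3,0.3496,0.0146,-0.0819,25,0,0],[0.3,0.3496,0.0146,-0.0819,25,0,0],[0.3,0.3496,0.0146,-0.0819,25,0,0],[0.3,0.3496,0.0146,-0.0819,25,0,0]]'
python3 - <<'E'
from rig import bot,viewer
from h import *
import cv2
s=bot.read_state();st(s);print(rel(s,np.array([.611,.171,.075]),R0))
im,d=viewer.capture("side");cv2.imwrite("pics/carry.png",im[60:360,200:560])
E
```

```text
time_s: 8.28
position: [0.611, 0.17, 0.2505]
tcp_rot: [[0.24, 0.971, 0.0], [0.971, -0.24, -0.0], [-0.0, 0.0, -1.0]]
force: [0.1, -0.9, -3.5]
opening: 0.531
grasp_force: 30.0
t 8.28 p [0.611  0.17   0.2505] F [ 0.14 -0.94 -3.48] M [ 0.006 -0.066  0.038] op 0.531 g 30.0 q [ 5.5 29.9 79.6 -0.  70.4 19.4]
(array([  1. ,  -0.3, 175.5]), array([ 0.01,  0.  , -0.08]))
```

View pics/carry.png

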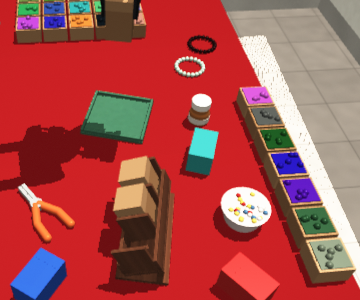

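Boxes a (crop 135,170) and b (135,200) are still seated, pocket c is empty, and the held box is above the tray at the top of the crop (120,20). Descending to just above the floor and checking that the box is upright.

```bash
python3 -m jog '[[0.3,0,0,0.03,0,0,0],[0.3,0,0,0.07,0,0,0],[0.3,0,0,0.11,0,0,0],[0.3,0,0,0.145,0,0,0],[0.3,0,0,0.165,0,0,0],[0.3,0,0,0.175,0,0,0],[0.3,0,0,0.175,0,0,0],[0.3,0,0,0.175,0,0,0],[0.3,0,0,0.175,0,0,0]]'
python3 - <<'E'
from rig import bot,viewer
from h import *
import cv2
s=bot.read_state();st(s);print(rel(s,np.array([.611,.171,.054]),R0))
im,d=viewer.capture("side");I=viewer.camera_info("side")
w=I["world_to_cam"]@np.array([.611,.171,.05,1]);u=int(I["fx"]*w[0]/w[2]+I["cx"]);v=int(I["fy"]*w[1]/w[2]+I["cy"]);print(u,v)
cv2.imwrite("pics/low.png",cv2.resize(im[max(0,v-70):v+70,u-90:u+90],None,fx=4,fy=4))
E
```

```text
time_s: 9.45
position: [0.6118, 0.171, 0.0765]
tcp_rot: [[0.239, 0.971, 0.002], [0.971, -0.239, 0.0], [0.001, 0.002, -1.0]]
force: [-0.0, -1.0, -4.4]
opening: 0.525
grasp_force: 30.0
t 9.45 p [0.6118 0.171  0.0765] F [-0.04 -0.99 -4.41] M [-0.009 -0.089  0.001] op 0.525 g 30.0 q [ 5.6 42.3 87.3  0.  50.2 19.4]
(array([-0.2, -0.8, 22.5]), array([ 0.13, -0.05, -0.  ]))
317 159
```

View pics/low.png

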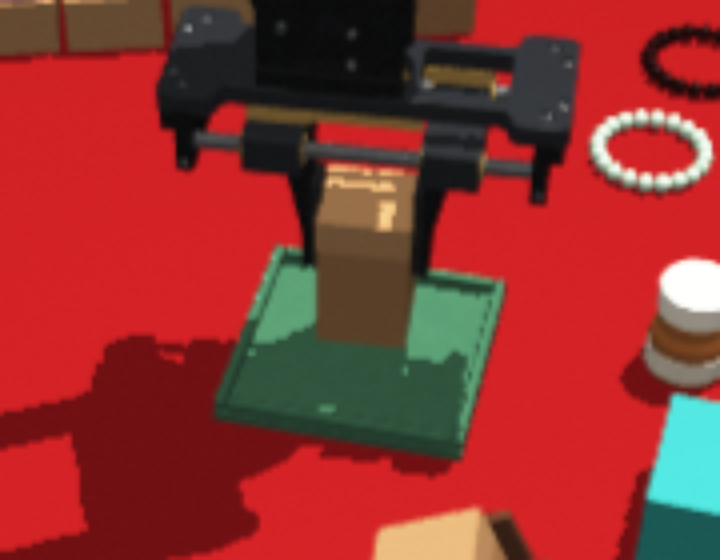

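The box (crop 365,270) hangs upright over the tray, well inside its walls. I'll lower it the last ~20 mm gently and watch for contact.

```bash
python3 -m jog '[[0.3,0,0,0.006,0,0,0],[0.3,0,0,0.012,0,0,0],[0.3,0,0,0.016,0,0,0],[0.3,0,0,0.018,0,0,0],[0.3,0,0,0.018,0,0,0],[0.3,0,0,0.018,0,0,0]]'; python3 -m jog '[[0.3,0,0,0.0005,0,0,0],[0.3,0,0,0.001,0,0,0],[0.3,0,0,0.001,0,0,0]]'; python3 -m jog '[[0.3,0,0,0.0005,0,0,0],[0.3,0,0,0.001,0,0,0],[0.3,0,0,0.001,0,0,0]]'
```

```text
time_s: 10.25
position: [0.6111, 0.171, 0.0574]
tcp_rot: [[0.239, 0.971, 0.0], [0.971, -0.239, 0.0], [0.0, 0.0, -1.0]]
force: [-0.3, 0.9, -3.6]
opening: 0.528
grasp_force: 30.0
time_s: 10.62
position: [0.6109, 0.171, 0.0563]
tcp_rot: [[0.239, 0.971, 0.0], [0.971, -0.239, 0.0], [0.0, 0.0, -1.0]]
force: [0.3, -0.2, -4.7]
opening: 0.526
grasp_force: 30.0
time_s: 11.0
position: [0.6109, 0.1709, 0.0552]
tcp_rot: [[0.239, 0.971, -0.0], [0.971, -0.239, -0.0], [-0.0, -0.0, -1.0]]
force: [0.5, 0.7, -3.8]
opening: 0.525
grasp_force: 30.0
```

```bash
for i in 1 2 3; do python3 -m jog '[[0.3,0,0,0.0005,0,0,0],[0.3,0,0,0.001,0,0,0],[0.3,0,0,0.001,0,0,0]]' | egrep 'posi|force'; done
```

```text
position: [0.611, 0.1709, 0.0547]
force: [-0.9, 0.0, -0.5]
grasp_force: 30.0
position: [0.611, 0.1709, 0.0547]
force: [-3.7, -1.4, 6.4]
grasp_force: 30.0
position: [0.611, 0.1709, 0.0547]
force: [-4.3, -0.6, 12.3]
grasp_force: 30.0
```

Contact at TCP z = .0547, with the floor carrying the weight. I'll ease the press off, then open and withdraw.

```bash
python3 -m jog '[[0.3,0,0,-0.001,0,0,0],[0.3,0,0,-0.0017,0,0,0],[0.3,0,0,-0.0017,0,0,0]]'; python3 -m jog '[[0.6,0,0,0,0,0,0],[0.75,0,0,0,0,0,0],[0.85,0,0,0,0,0,0],[0.85,0,0,0,0,0,0],[0.85,0,0,0,0,0,0],[0.85,0,0,0,0,0,0]]'; python3 -m jog '[[0.85,0,0,-0.01,0,0,0],[0.85,0,0,-0.03,0,0,0],[0.85,0,0,-0.06,0,0,0],[0.85,0,0,-0.1,0,0,0],[0.85,0,0,-0.15,0,0,0],[0.85,0,0,-0.2,0,0,0],[0.85,-0.06,0,-0.2,0,0,0],[0.85,-0.06,-0.06,-0.2,0,0,0],[0.85,-0.06,-0.12,-0.2,0,0,0],[0.85,-0.06,-0.12,-0.2,0,0,0],[0.85,-0.06,-0.12,-0.2,0,0,0],[0.85,-0.06,-0.12,-0.2,0,0,0]]'
python3 - <<'E'
from rig import viewer,models
from h import *
import cv2
im,d=viewer.capture("side");I=viewer.camera_info("side");cv2.imwrite("pics/end.png",im[60:460,150:600])
print([(round(r["p"],2),r["xyz"].round(3) if hasattr(r["xyz"],"round") else r["xyz"]) for r in models.tip_of("side","box_a")])
for r in models.outline_of("side","box_a"):
    P,u,v=cloud(I,d,r["mask"]);q,n,k=plane(P);print((u.mean().round(),v.mean().round()),q.round(3),n.round(3),"ztop",np.percentile(P[:,2],98).round(3))
for t in("pliers","bowl","jar"):print(t,models.tip_of("side",t)[:1])
E
```

```text
time_s: 12.5
position: [0.611, 0.1709, 0.0547]
tcp_rot: [[0.239, 0.971, 0.0], [0.971, -0.239, -0.0], [-0.0, 0.0, -1.0]]
force: [-3.9, -1.3, 7.2]
opening: 0.524
grasp_force: 30.0
time_s: 13.25
position: [0.611, 0.171, 0.054]
tcp_rot: [[0.239, 0.971, 0.0], [0.971, -0.239, 0.0], [0.0, 0.0, -1.0]]
force: [-0.6, 0.1, -0.1]
opening: 0.849
grasp_force: 0.0
time_s: 14.75
position: [0.4822, 0.1412, 0.255]
tcp_rot: [[0.239, 0.971, 0.003], [0.971, -0.239, 0.0], [0.001, 0.003, -1.0]]
force: [-0.3, 0.4, -0.2]
opening: 0.847
grasp_force: 0.0
[(0.81, [0.6376, -0.0726, 0.0267]), (0.8, [0.4281, -0.2446, 0.0285]), (0.74, [0.6089, 0.1682, 0.0054]), (0.72, [0.7715, 0.0676, 0.0223]), (0.72, [0.6769, -0.3119, 0.0241]), (0.68, [0.627, -0.1328, 0.0301]), (0.62, [0.7883, -0.2834, 0.0184])]
(np.float64(447.0), np.float64(344.0)) [ 0.766 -0.254  0.046] [-0.001 -0.006  1.   ] ztop 0.048
(np.float64(402.0), np.float64(211.0)) [0.76  0.032 0.046] [ 0.003 -0.     1.   ] ztop 0.048
(np.float64(410.0), np.float64(414.0)) [ 0.684 -0.354  0.046] [-0.001  0.008  1.   ] ztop 0.048
(np.float64(318.0), np.float64(161.0)) [0.606 0.148 0.045] [-0.228 -0.974  0.002] ztop 0.082
(np.float64(334.0), np.float64(262.0)) [ 0.596 -0.125  0.099] [-0.402  0.09   0.911] ztop 0.108
(np.float64(339.0), np.float64(233.0)) [ 0.61  -0.068  0.099] [-0.41   0.073  0.909] ztop 0.107
(np.float64(239.0), np.float64(340.0)) [ 0.448 -0.216  0.046] [ 0.005 -0.009  1.   ] ztop 0.048
pliers [{'xyz': [0.4377, -0.0531, 0.0004], 'p': 0.88}]
bowl [{'xyz': [0.8044, -0.1162, 0.0018], 'p': 0.7}]
jar [{'xyz': [0.7825, 0.1471, 0.0016], 'p': 0.57}]
```

View pics/end.png

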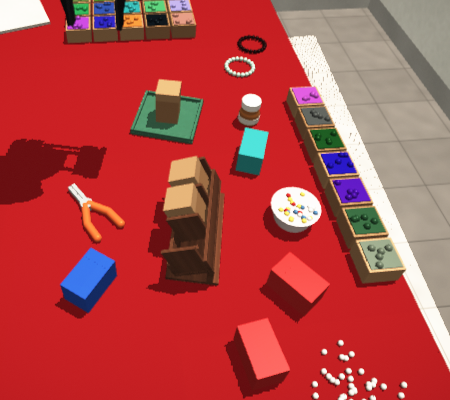

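Box c stands upright in the tray (crop 168,103) with its lid at 81 mm. Boxes a and b and the bystanders have not moved. Handing in.

```bash
python3 -c "
from rig import workorder
print(workorder.hand_in())"
```

```text
the job is handed in; nothing more can be done
None
```

Box c is the full one (about 4 N, or 0.4 kg, in free air, so I did not lift a or b): it stands upright in the green tray, the other two boxes and the bystanders are where they were, and the job was handed in at about 15 s.

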